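# Square up three painted tiles on the setting board and close the stop

## Task

Nudge the three painted tiles into one straight row, flush along the board's back fence and packed edge to edge against the end block, sliding them on the board without lifting them off it. Slide the red-gripped stop along the fence until it sits snugly against the open end of the row, and leave the other things where they are.

Things in the scene. Friction and masses are not known exactly. Their poses are not given: they have to be found in the camera images.
- board: fixed wooden tile-setting board: bed 200 (x) x 460 (y) x 18 mm thick, origin under the bed's centre, z up. A dark wooden fence, 30 mm wide, top at z = 34 mm, runs along its far side: its face, looking to the board's -x, is at x = +60 mm, from y = -230 to +170 mm
- corner (a point): inner corner, on the bed's top (z = 18 mm), where the fence meets the dark end block that stands square to it at the robot's left; at x = +60, y = +150 mm in the board's frame, axes as the board's. The end block's face looks to -y, reaches 120 mm from the fence towards the robot, top at z = 34 mm. The row starts here
- stop (a joint): position (m) of the aluminium sliding stop on the fence; grows as it slides to the board's +y, towards the end block; range 0 to 0.2, light friction, stays where left. Its flat pushing face, looking to +y, is at y = -190 mm + this value in the board's frame. Its blade reaches over the bed from the fence face to x = +4 mm, from 2 to 24 mm above the bed, 14 mm thick
- stop_grip (a point): top centre of the stop's red grip post, 18 x 18 mm across, 35 mm tall, standing on an 8 mm thick aluminium carriage (36 x 40 mm) on the fence; this point is 77 mm above the table, 20 mm behind (-y of) the pushing face, at x = +75 mm in the board's frame. It does not turn
- tile_ring: loose square white ceramic tile, 50 x 50 x 12 mm, 65 g, painted with a blue ring and centre dot; lies flat on the board; origin at the centre of its underside, z up, x and y square to its edges
- tile_cross: loose square white ceramic tile, 50 x 50 x 12 mm, 65 g, painted with a blue diagonal cross; lies flat on the board; origin at the centre of its underside, z up, x and y square to its edges
- tile_dots: loose square white ceramic tile, 50 x 50 x 12 mm, 65 g, painted with five blue dots; lies flat on the board; origin at the centre of its underside, z up, x and y square to its edges
- pot: small white glaze pot with blue lid, 34 mm across, 45 high, standing on the board beyond the end block; bystander; origin at the centre of its underside
- bowl: terracotta bowl, 150 mm across, 60 high; bystander; origin at the centre of its underside
- vase: terracotta vase, 100 mm across, 150 high; bystander; origin at the centre of its underside
- jar: amber glaze jar with white cap, 64 mm across, 85 high; bystander; origin at the centre of its underside
- brush: paint brush lying on the table, 190 mm long; bystander; origin at its grip's underside
- rib: flat wooden potter's rib, 110 x 50 x 8 mm; bystander; origin at the centre of its underside
- mug: blue mug, 76 mm across, 85 high; bystander; origin at the centre of its underside

How it is judged:
By the outcome, as a careful person would: the job done as asked, in the order asked, and still so for the second after the job is handed in, with the robot touching nothing.
It also fails if it takes over 72 s, if anything falls off the work surface, if the arm or the gripper's body presses on something with over 40 N, if the wrist force passes 120 N, or if a joint passes its speed limit or range.

## Robot

A 6-joint arm with a two-finger parallel gripper is mounted at the origin on the work surface. World frame = base frame: x ahead of the robot, y to its left, z up, the work surface at z = 0. Lengths are in m, angles in rad, forces in N, time in s.
With the tool pointing down it reaches from about 0.275 to 0.875 m from the base axis. Payload 12.5 kg.
Tool frame: the origin (TCP) lies on the centre line of the jaws, within the pads' length; the fingertips stand r.finger_overhang ahead of it and the grasp point (between the pads) lies 3 mm ahead of it (r.finger_overhang is the distance from the TCP to the fingertips, in m); z points along the fingers, y is the line along which they close (so a half turn about z gives the same grasp; the last joint's range is limited). The gripper opens to 85 mm and grips with 20 to 120 N. Pads are 22 mm wide; open, the fingers measure 114 mm over their backs; the gripper's body (76 mm by 85 mm) begins 54 mm behind the grasp point. The pads swing forward as they close: fully open they stand 13 mm farther back than shut.
Start: joints at [-1.193, 0.351, 1.652, -0, 1.139, -0.085], TCP at [0.246, -0.492, 0.253] pointing down, gripper open.
Joint ranges: [-2.75, 2.75], [-0.79, 2.1], [0.01, 2.65], [-1.57, 4.71], [0.07, 3.14], [-2.87, 2.87]. Speed limits (rad/s): [2.22, 2.22, 2.79, 3.14, 3.14, 3.14].

## Interface

Orientations are given as a unit quaternion [x, y, z, w].
In Python, from cell import r, optics gives the robot as it stands. The module is installed in compiled form; this text tells all that it offers. Calls block until the motion is done:
- r.move_to(position, orientation): joint-space move of the TCP to a pose.
- r.move_linear(position, rot=None, vel=0.15): straight line of the TCP; rot=None keeps the orientation; vel is the mean speed in m/s.
- r.set_joints(angles): joint-space move.
- r.set_gripper(opening, squeeze=None): opening from 0.0 (shut) to 1.0 (fully open); squeeze is the grip in N (None keeps the last); returns when the fingers have stopped.
- r.sleep(seconds).
- r.inverse_kinematics(position, orientation): joint angles nearest the present ones, or None.
- optics.get_image(name): name is "side" or "top"; returns a dict with "pixels" (400x640x3 uint8, red, green, blue), "depth" (400x640 float32, m along the optical axis (not along the pixel's ray), 0 where there is no reading), "fx", "fy", "cx", "cy" (pixels), "camera_from_world" (4x4, takes a point from world to camera coordinates). Camera axes: x right, y down, z forward; pixel columns grow to the right and rows downward; lengths in m; the calibration is good to about 2 mm. A picture is of the moment at which its call begins.
A pose or a line that the arm cannot do raises r.PlanningError and nothing moves.
- r.hand_in(): hands the job in; it is judged then, once.
Readings, each from a call of its own:
- r.current_t(): time.
- r.current_q(): joint angles.
- r.current_qvel(): joint speeds.
- r.current_effort(): joint torques, N m.
- r.current_tool_pos(): TCP position.
- r.current_ee_rot(): TCP orientation.
- r.current_contact_force(): force on the tool from outside, world axes, zero at the start.
- r.current_torque(): the same for the moment, N m.
- r.current_opening(): opening from 0.0 (shut) to 1.0 (fully open).
- r.current_finger_force(): force on a finger pad.
Only numpy, scipy, OpenCV 4.12 (cv2) and the standard library are available. Lean on these libraries where they do the work, as an engineer would, in place of code of your own. Each camera call takes 0.05 s, during which the arm holds its last target. There are 200 camera calls.

## Working session

There is one attempt and no reset: what is moved stays moved. The work goes in short steps, each a Python script; the robot and the scene stay as the last script left them, time stands still between calls to the robot, and variables do not carry over. Pictures are saved under pics/ and viewed, at most 10 in all, crops included, and the job is handed in when it is done.

```bash
mkdir -p pics; python3 - <<'E'
from cell import r, optics
import cv2,numpy as np
for n in("top","side"):
    im=optics.get_image(n); cv2.imwrite(f"pics/{n}0.png",im["pixels"][:,:,::-1]); print(n,im["fx"],im["cx"],im["cy"]);print(np.round(im["camera_from_world"],3))
    np.savez(f"{n}0.npz",**im)
print(r.finger_overhang,r.current_t(),r.current_ee_rot())
E
```

```text
top 447.7571908237978 326.029746311346 202.23062735568888
[[ 0.016 -1.     0.003 -0.015]
 [-0.995 -0.016 -0.098  0.598]
 [ 0.098 -0.002 -0.995  1.322]
 [ 0.     0.     0.     1.   ]]
side 515.2848079473092 326.6389988499559 194.71781125214414
[[ 1.    -0.011  0.017 -0.593]
 [ 0.005 -0.657 -0.754  0.028]
 [ 0.019  0.754 -0.657  1.686]
 [ 0.     0.     0.     1.   ]]
0.022 0.1 [ 9.73348859e-01  2.29328856e-01 -7.06092058e-05 -5.18617420e-04]
```

View pics/top0.png

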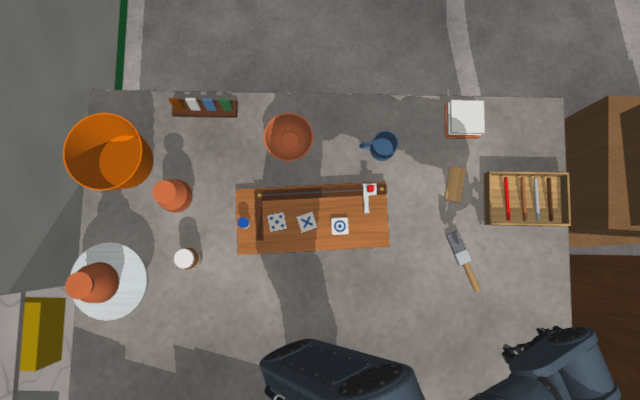

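View pics/side0.png

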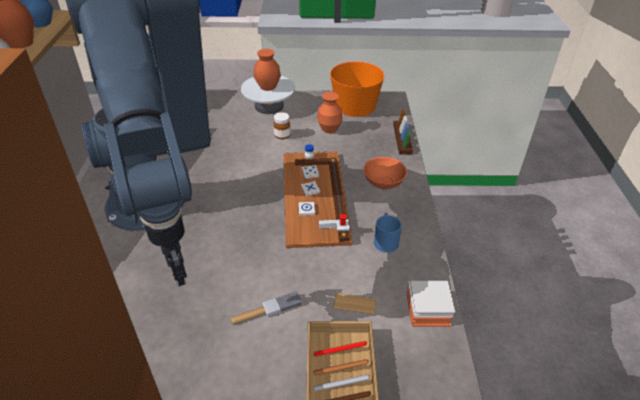

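Top view: dots (277,222), cross (307,222) and ring (340,226) lie left to right. The end block is at column ~260 and the stop blade at ~367. Next I'll measure these metrically in a rectified image.

```bash
cat > vis.py <<'E'
import numpy as np,cv2
from cell import optics
def grab(n): return optics.get_image(n)
def H(im,z):
    "homography pixel <- world (x,y) at height z"
    K=np.array([[im["fx"],0,im["cx"]],[0,im["fy"],im["cy"]],[0,0,1]]);T=np.array(im["camera_from_world"])
    return K@np.c_[T[:3,0],T[:3,1],T[:3,2]*z+T[:3,3]]
def rect(im,z,x0=.36,x1=.70,y0=-.25,y1=.30,s=1000):
    "rectified picture at height z: columns = y from y1 down, rows = x from x1 down, s px per m"
    A=np.array([[0,-1/s,x1],[-1/s,0,y1],[0,0,1]])
    return cv2.warpPerspective(im["pixels"],H(im,z)@A,(int((y1-y0)*s),int((x1-x0)*s)),flags=cv2.INTER_CUBIC|cv2.WARP_INVERSE_MAP)
def world(im):
    d=im["depth"];v,u=np.mgrid[:400,:640];T=np.array(im["camera_from_world"])
    P=np.stack([(u-im["cx"])/im["fx"]*d,(v-im["cy"])/im["fy"]*d,d],-1)-T[:3,3]
    return P@T[:3,:3]
E
python3 - <<'E'
import numpy as np,cv2
from vis import *
for n in("top","side"):
    im=dict(np.load(n+"0.npz")); W=world(im)
    z=W[...,2]
    m=(W[...,0]>.36)&(W[...,0]<.70)&(abs(W[...,1])<.3)
    print(n,np.histogram(z[m],bins=np.arange(-.006,.09,.004)))
    for lo,hi in((.012,.024),(.030,.039)):
        k=(m&(z>lo)&(z<hi)).astype(np.uint8)
        c,l,st,_=cv2.connectedComponentsWithStats(k); 
        for i in 1+np.argsort(-st[1:,4])[:2]:
            print(lo,st[i,4],cv2.minAreaRect(W[l==i][:,:2].astype(np.float32)))
im=dict(np.load("top0.npz")); g=rect(im,.018); cv2.imwrite("pics/rect0.png",g[:,:,::-1])
E
```

```text
top (array([2445, 5992, 2831,  251,  505, 2988, 3144,  611,  502,  976,  718,
        218,   92,   10,    5,    8,   28,   43,   18,    3,   19,   20,
          0]), array([-0.006, -0.002,  0.002,  0.006,  0.01 ,  0.014,  0.018,  0.022,
        0.026,  0.03 ,  0.034,  0.038,  0.042,  0.046,  0.05 ,  0.054,
        0.058,  0.062,  0.066,  0.07 ,  0.074,  0.078,  0.082,  0.086]))
0.012 6950 ((0.5516809821128845, 0.03592187166213989), (0.20014940202236176, 0.4607842266559601), 3.856788158416748)
0.012 31 ((0.66092848777771, -0.1621963381767273), (0.0076644835062325, 0.046957146376371384), 0.6927734613418579)
0.03 1198 ((0.5678121447563171, 0.04138803482055664), (0.14939367771148682, 0.3325600028038025), 4.589676380157471)
0.03 132 ((0.5361917614936829, 0.14066371321678162), (0.049118634313344955, 0.04956461861729622), 11.902949333190918)
side (array([1549, 4041, 1592,  148,  301, 1705, 1662,  371,  335,  591,  388,
        127,   68,   19,   12,   17,   16,   30,   14,    8,   17,    6,
          0]), array([-0.006, -0.002,  0.002,  0.006,  0.01 ,  0.014,  0.018,  0.022,
        0.026,  0.03 ,  0.034,  0.038,  0.042,  0.046,  0.05 ,  0.054,
        0.058,  0.062,  0.066,  0.07 ,  0.074,  0.078,  0.082,  0.086]))
0.012 3543 ((0.5511642098426819, 0.037454187870025635), (0.19992780685424805, 0.4686884582042694), 3.9106311798095703)
0.012 291 ((0.6043046116828918, 0.07843513786792755), (0.09096463024616241, 0.3919367492198944), 4.625224590301514)
0.03 605 ((0.5667278170585632, 0.04694605618715286), (0.14712098240852356, 0.3328905403614044), 3.942662239074707)
0.03 101 ((0.6418755650520325, -0.16946342587471008), (0.03415050357580185, 0.04263858497142792), 8.276531219482422)
```

View pics/rect0.png

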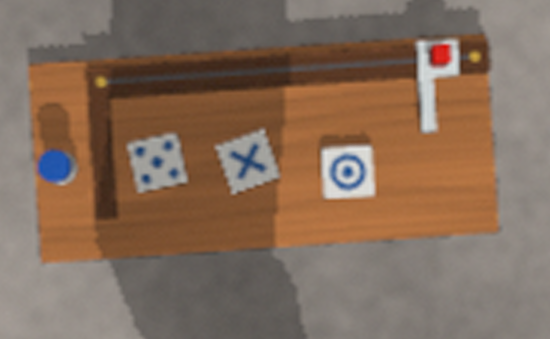

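Depth gives a board of 200.1 x 460.8 mm, centred at (0.5517, 0.0359) with yaw 3.86°, which matches its stated size. The rectified view shows dots at about (157,163), cross (247,160), ring (348,171) and the stop blade at column ~430. Next are the tile poses and the stop value.

```bash
cat >> vis.py <<'E'
TH=np.radians(3.87); C=np.array([.5515,.0362]); RB=np.array([[np.cos(TH),-np.sin(TH)],[np.sin(TH),np.cos(TH)]])
def tiles(im,z=.030,thr=100):
    "white blobs in board frame: x,y (mm), yaw (deg), size (mm)"
    s=2000;g=rect(im,z,s=s);hs=cv2.cvtColor(g,cv2.COLOR_RGB2HSV)
    # not wood: low saturation or blue
    k=((((hs[...,1]<75)&(hs[...,2]>thr))|((hs[...,0]>95)&(hs[...,0]<130)&(hs[...,1]>60)))*255).astype(np.uint8)
    yy,xx=np.mgrid[:g.shape[0],:g.shape[1]];w=np.stack([.70-yy/s,.30-xx/s],-1);b=((w-C)@RB)*1000
    k[(abs(b[...,0])>97)|(abs(b[...,1])>226)]=0
    k=cv2.morphologyEx(k,cv2.MORPH_OPEN,np.ones((7,7)))
    n,l,st,_=cv2.connectedComponentsWithStats(k);out=[]
    for i in range(1,n):
        if st[i,4]<1500: continue
        c,d,a=cv2.minAreaRect(b[l==i].astype(np.float32)); a=(a+45)%90-45
        out.append([round(float(q),1) for q in(c[0],c[1],a,d[0],d[1])])
    return out
E
python3 - <<'E'
from vis import *
for n in("top","side"):
    im=dict(np.load(n+"0.npz")); print(n,*tiles(im),sep="\n"); print("stop z.042",*tiles(im,.042)[:],sep="\n")
    hs=cv2.cvtColor(im["pixels"],cv2.COLOR_RGB2HSV);W=world(im)
    k=((hs[...,0]<5)|(hs[...,0]>174))&(hs[...,1]>180)&(W[...,2]>.066)&(W[...,2]<.09)&(abs(W[...,0]-.62)<.1)&(abs(W[...,1]+.12)<.08)
    print("red",k.sum(),(np.mean(W[k][:,:2],0)-C)@RB*1000, W[k][:,2].mean())
from cell import r
print(r.current_opening())
E
```

```text
top
[50.4, -177.9, -1.0, 44.3, 93.5]
[-12.0, 16.5, 15.9, 52.1, 52.7]
[-7.0, 106.3, 8.4, 52.1, 52.4]
[-28.8, -81.2, -0.7, 52.1, 52.6]
[-5.2, 205.4, -3.9, 38.5, 34.0]
stop z.042
[49.5, -176.6, -1.0, 43.8, 93.4]
[-12.7, 16.2, 15.6, 51.9, 51.9]
[-7.7, 105.1, 8.5, 51.7, 52.1]
[-29.3, -80.8, -0.7, 51.9, 52.3]
[-5.8, 203.2, -3.9, 38.0, 34.0]
red 29 [  74.81663813 -175.64165126] 0.07771918836745856
side
[50.2, -167.2, -1.2, 51.6, 94.1]
[0.0, 199.0, -0.0, 54.1, 194.0]
[-12.4, 10.5, 16.6, 55.6, 66.5]
[-7.6, 100.5, 7.6, 54.0, 70.0]
[-29.5, -86.4, -1.1, 64.1, 53.4]
stop z.042
[49.6, -179.4, -1.1, 51.1, 95.1]
[-0.0, 191.0, -0.0, 70.0, 194.0]
[-13.1, -3.6, 16.3, 55.0, 65.7]
[-8.4, 85.3, 7.8, 53.4, 69.3]
[-30.0, -99.5, -1.6, 63.3, 52.8]
red 36 [  74.45702717 -179.29807442] 0.07449561140185906
1.001255756332313
```

```bash
cat > arm.py <<'E'
import numpy as np
from scipy.spatial.transform import Rotation as Ro
from cell import r
from vis import C,RB,TH
def quat(a=0):
    "tool down, jaws closing along the board's x turned by a (deg)"
    t=TH+np.radians(a); c,s=np.cos(t),np.sin(t)
    q=[Ro.from_matrix(np.array([[k*-s,k*c,0],[k*c,k*s,0],[0,0,-1]]).T).as_quat() for k in(1,-1)]
    j=[r.inverse_kinematics(r.current_tool_pos(),x) for x in q]
    return min(zip(q,j),key=lambda p:9 if p[1] is None else abs(p[1][5]-r.current_q()[5]))[0]
def P(x,y,z): return np.r_[C+RB@[x/1000,y/1000],z/1000]
def at():
    p=np.array(r.current_tool_pos()); return np.r_[(p[:2]-C)@RB*1000,p[2]*1000]
def F():
    f=np.array(r.current_contact_force()); return np.r_[f[:2]@RB,f[2]]
def lin(x,y,z,a=None,vel=.15): r.move_linear(P(x,y,z),None if a is None else quat(a),vel)
def guard(d,dist,lim,step=1.,vel=.02):
    "advance along board direction d (mm) until the opposing force rises by lim"
    d=np.array(d,float);p=at();f0=F()
    for i in np.arange(step,dist+.01,step):
        lin(*(p+d*i),vel=vel)
        if (F()-f0)@-d>lim: break
    return i,np.round(F()-f0,1)
E
python3 - <<'E'
from arm import *
x,y,a=-7,106,8.4
r.set_gripper(.8,20)
r.move_to(P(x,y,150),quat(a)); print(r.current_t(),r.current_q(),r.finger_overhang)
lin(x,y,60,vel=.2); print(r.current_t(),F())
print(guard([0,0,-1],28,3,step=2,vel=.04),at(),r.current_t())
E
```

```text
2.9167 [ 1.72466413e-01  4.88356014e-01  1.72834091e+00 -1.02863424e-04
  9.24677632e-01 -4.04601082e-02] 0.022
3.5167 [0.83427997 0.21226069 0.44089909]
(np.float64(28.0), array([-0.2, -0.2,  1.6])) [ -6.25746862 105.80764841  32.84619751] 7.0167
```

```bash
python3 - <<'E'
from arm import *
import cv2
from vis import grab
lin(-7,106,38,vel=.05); r.set_gripper(.3,20); print(r.current_opening(),r.current_finger_force(),F(),at())
lin(-7,121,38,a=0,vel=.05); print(at(),F())
print(guard([0,1,0],8,4),at(),r.current_t())
im=grab("top"); cv2.imwrite("pics/a.png",cv2.resize(im["pixels"][170:270,220:400,::-1],None,fx=4,fy=4,interpolation=2))
E
```

```text
0.5824102028852584 21.115828156471252 [ 0.08028693 -0.08359807  3.68861347] [ -6.96994668 106.00294677  38.08182219]
[ -6.87154659 121.19126503  38.09495182] [0.34924872 3.07670606 2.58336875]
(np.float64(2.0), array([-0.6, -6.4,  0.6])) [ -6.84885341 123.02023565  38.09685523] 8.5167
```

View pics/a.png

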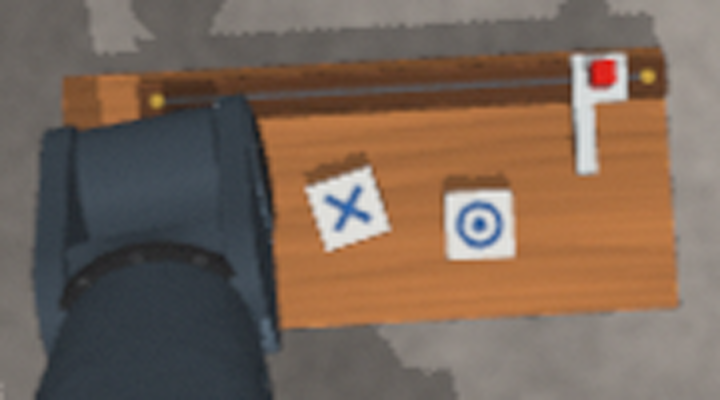

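The picture shows the gripper over the dots tile at the end block, with cross at (347,208) and ring (479,224) undisturbed. The force rise marks block contact.

```bash
cat >> arm.py <<'E'
def push_x(x,y,lim=6):
    "from above: close, come down behind a tile whose centre is (x,y), push to the fence"
    r.set_gripper(0,20)
    lin(x-50,y,75,a=0,vel=.25); lin(x-50,y,43,vel=.15)
    lin(-13,y,43,vel=.06); o=guard([1,0,0],16,lim); p=at()
    lin(p[0]-6,y,43,vel=.1); return o,p
E
python3 - <<'E'
from arm import *
p=at(); r.set_gripper(.8); lin(p[0],p[1],75,vel=.2); print(r.current_t())
print(push_x(-7,123),r.current_opening(),r.current_t())
p=at(); lin(p[0],p[1],75,vel=.2)
# cross
r.set_gripper(.8,20); lin(-12,16.5,75,a=15.8,vel=.25); lin(-12,16.5,38,vel=.12); r.set_gripper(.3,20); print(r.current_opening(),F())
lin(-12,72,38,a=0,vel=.06); print(F(),at(),r.current_t())
E
```

```text
9.225
((np.float64(14.0), array([-10.1,   0.9,   6.3])), array([ -0.28607866, 123.07491899,  42.91403678])) 0.005336523844708297 15.225
0.5767864978921595 [0.3380325  1.68806589 5.77841599]
[-0.30062086  1.36522519  5.14214046] [-11.33024277  72.10573688  38.87153902] 18.5917
```

```bash
sed -i 's/lin(-13,y,43,vel=.06)/lin(-7,y,43,vel=.06)/' arm.py; python3 - <<'E'
from arm import *
import cv2
from vis import grab,tiles
p=at(); r.set_gripper(.8); lin(p[0],p[1],75,vel=.2)
print(push_x(-12,72),r.current_t())
p=at(); lin(p[0],p[1],75,vel=.2)
r.set_gripper(.8,20); lin(-29,-81.2,75,a=-.7,vel=.25); lin(-29,-81.2,38,vel=.12); r.set_gripper(.3,20); print(r.current_opening(),F())
lin(-20,20,38,a=0,vel=.08); print(F(),at(),r.current_t())
p=at(); r.set_gripper(.8); lin(p[0],p[1],75,vel=.2)
print(push_x(-20,20),r.current_t())
p=at(); lin(p[0],-35,75,vel=.2); lin(15,-60,75,vel=.2)
im=grab("top"); print(*tiles(im),sep="\n"); cv2.imwrite("pics/b.png",cv2.resize(im["pixels"][170:270,220:400,::-1],None,fx=4,fy=4,interpolation=2))
print(r.current_t())
E
```

```text
((np.float64(7.0), array([-6.2,  1.6,  0.2])), array([-0.39583819, 72.0863101 , 43.05079133])) 23.6833
0.5835845416209655 [-0.84900679  3.52951991  7.03694967]
[0.09834086 0.13030456 6.31540764] [-19.35782511  19.93496432  38.84292005] 27.5833
((np.float64(8.0), array([-7.2,  0.8,  2.8])), array([-0.14818228, 20.12726982, 42.91865181])) 33.0583
[50.4, -177.5, -1.7, 44.3, 93.8]
[69.4, -101.8, 7.4, 29.3, 41.0]
[36.1, 82.7, -0.1, 135.1, 53.6]
[18.7, -94.7, -3.9, 50.0, 15.0]
[-4.4, 205.1, -3.9, 38.0, 31.5]
[-58.0, -127.6, -2.9, 23.3, 77.6]
[-78.4, -70.8, 35.1, 48.2, 31.5]
33.8917
```

View pics/b.png

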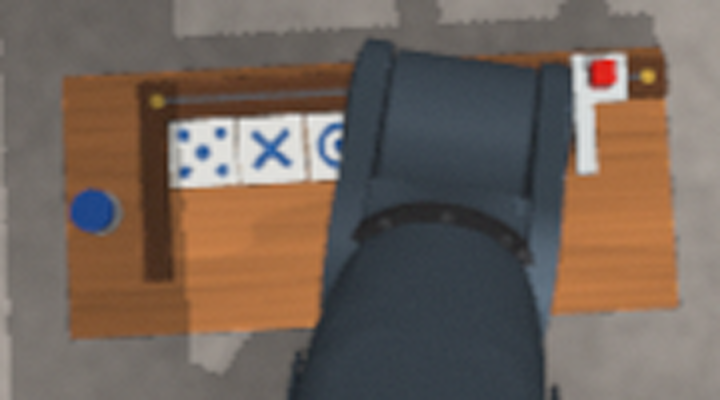

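The row lies along the fence: dots (203,152), cross (271,149), ring (~330,147), with small gaps left. I'll pack towards the end block, re-square against the fence, pack again, then slide the stop.

```bash
python3 - <<'E'
from arm import *
import cv2
from vis import grab
lin(33,-32,75,vel=.2); lin(33,-32,43,vel=.15); lin(33,-17,43,vel=.06)
print(guard([0,1,0],14,6),at(),r.current_t())
p=at(); lin(33,p[1]-8,43,vel=.1); lin(33,p[1]-8,75,vel=.2)
for y in(24,74,124):
    lin(-14,y,75,vel=.25) if y==24 else lin(-14,y,43,vel=.2)
    if y==24: lin(-14,y,43,vel=.2)
    lin(-2.5,y,43,vel=.08); print(guard([1,0,0],5,6),at()); lin(-14,y,43,vel=.15)
lin(-14,124,75,vel=.25); lin(20,-70,75,vel=.25)
lin(30,-70,75,vel=.2)
im=grab("top"); cv2.imwrite("pics/c.png",cv2.resize(im["pixels"][180:240,230:390,::-1],None,fx=5,fy=5,interpolation=2))
print(r.current_t())
E
```

```text
(np.float64(9.0), array([-0.7, -6.6, -0. ])) [32.98457561 -8.28201268 43.22043848] 37.225
(np.float64(3.0), array([-7.1, -1.4,  5.2])) [-0.39393881 23.85867972 42.90153065]
(np.float64(3.0), array([-7.6, -0. ,  4.3])) [-0.42002215 73.27074319 42.71121578]
(np.float64(3.0), array([-6.4, -1.5,  4.3])) [ -0.45641182 123.26162459  42.66269707]
44.6833
```

View pics/c.png

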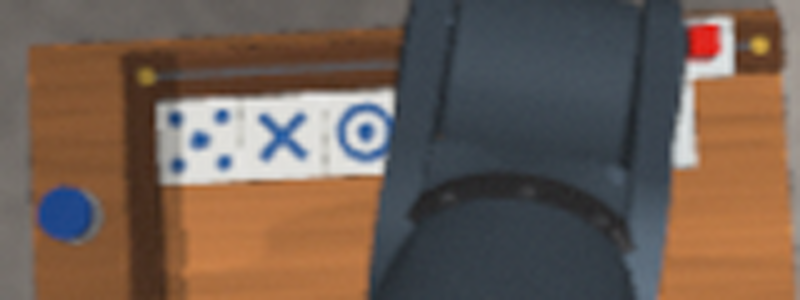

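The row looks packed and straight (dots 200,140; cross 282,137; ring 365,132). Now the stop.

```bash
python3 - <<'E'
from arm import *
import cv2
from vis import grab,tiles
lin(30,-70,110,vel=.3); lin(75,-214,110,vel=.25); lin(75,-214,70,vel=.2); lin(75,-203,70,vel=.1)
print(at(),F(),r.current_t())
f0=F(); lin(75,-120,70,vel=.06); print(F()-f0); lin(75,-46,70,vel=.06); print(F()-f0,r.current_t())
print(guard([0,1,0],18,5),at(),r.current_t())
p=at(); lin(75,p[1]-12,70,vel=.1); lin(75,p[1]-12,130,vel=.3); lin(-20,-190,160,vel=.35)
im=grab("top"); print(*tiles(im),sep="\n"); cv2.imwrite("pics/d.png",cv2.resize(im["pixels"][180:240,230:390,::-1],None,fx=5,fy=5,interpolation=2))
im=grab("side"); cv2.imwrite("pics/e.png",cv2.resize(im["pixels"][140:250,270:410,::-1],None,fx=5,fy=5,interpolation=2))
print(r.current_t())
E
```

```text
[  75.55284179 -202.15739663   71.23528356] [-0.32799346  0.82023003 -1.0328414 ] 46.3083
[ 0.50599278 -1.23046986  0.75289206]
[-0.38426204 -0.91826032  0.8792226 ] 49.225
(np.float64(10.0), array([ -0.2, -10.9,   0.1])) [ 75.19497939 -37.21649918  70.1970532 ] 51.725
[79.3, -208.0, -20.1, 21.1, 28.3]
[50.8, 55.7, 0.0, 92.3, 194.3]
[-4.4, 204.8, -3.9, 38.5, 31.5]
[-59.8, -203.6, -26.6, 45.1, 20.3]
53.1
```

View pics/d.png

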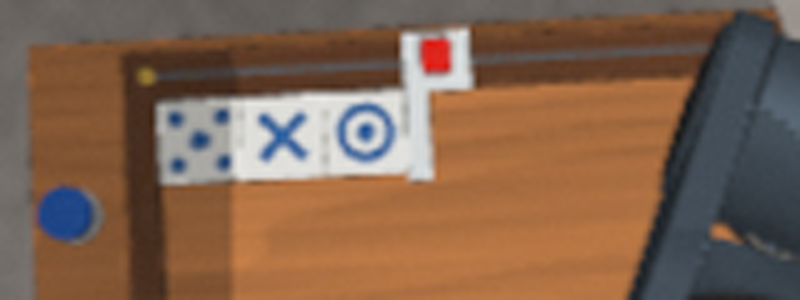

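View pics/e.png

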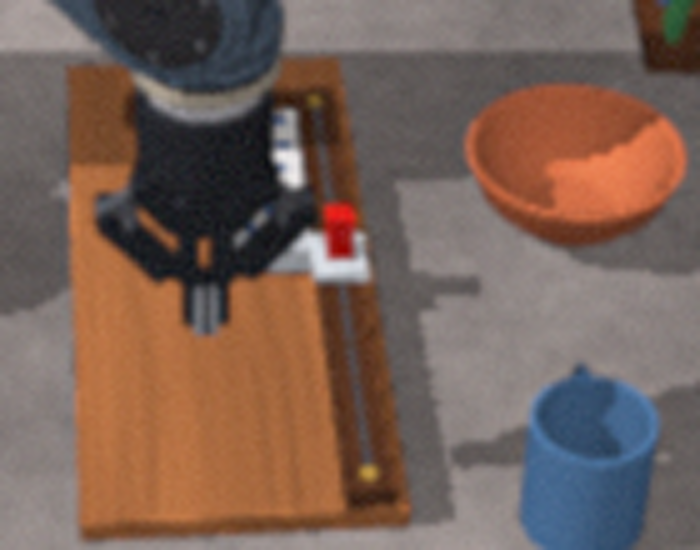

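The row is straight and closed (dots to ring, x 157–405), and the stop blade at column ~418 touches the ring tile. The bystanders haven't moved, so I'm handing in.

```bash
python3 - <<'E'
from cell import r
print(r.hand_in())
E
```

```text
the job is handed in; nothing more can be done
None
```

I handed the job in at about 53 s: the tiles (dots, cross, ring) sit in one straight row flush to the fence and packed against the end block, with the stop snug against the ring tile; this is judged from the camera images and contact forces, as no verdict was returned.

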